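# Seat the reagent trough and wet the pin tool

## Task

First press the white trough, which stands proud of its grey dock, down until it is fully home and flush. Then take the eight-pin tool by its handle, dip all its pins about halfway down into the trough for a second without bumping the tool against the trough or dock, and hang the tool gently back on its stand, bar between the lips. Leave the other things on the bench where they are.

Things in the scene. Friction and masses are not known exactly. Their poses are not given: they have to be found in the camera images.
- dock: Grey plastic block fixed to the bench, 64 (x) x 170 (y) x 46 mm high, with a long recess in its top that holds the white trough. Origin: centre of its underside, at bench level; its y axis runs along the recess. It stands to the left or the right, turned up to 0.5 rad.
- trough (a joint): How far the white trough is pushed down into the dock, m: 0 = 10 mm proud of the dock's top, 0.010 = fully home (a hard stop), rim and tabs flush with the dock's top at 46 mm above the bench. Starts at 0 to 0.003. It only slides vertically, against about 5 N of friction, no spring, no tilting, and stays where it is left.
- trough_mouth (a point): Centre of the trough's open mouth, at rim height (46 mm above the bench when home, 53 to 56 mm at the start). y along the trough. The trough is an open white box, 34 (x) x 108 (y) x 40 mm, walls and floor 3 mm, so inside 28 x 102 mm and 37 mm deep; at each end a flat tab 36 (x) x 22 (y) x 4 mm sticks out at rim height.
- tab_a (a point): Centre of the top face of the trough's end tab on the +y side of the dock, 65 mm from the mouth's centre: a place to press.
- tab_b (a point): Centre of the top face of the other end tab, 65 mm from the mouth's centre to -y.
- pin_tool: Eight-pin tool, 105 to 205 g, loose, hanging on its stand: aluminium bar 16 (x) x 112 (y) x 12 mm high; on it an upright black handle 16 (x) x 40 (y) mm, top 72 mm above the bar's underside; below it one row along y of eight steel pins 4 mm thick, 34 mm long, 9 mm pitch. Origin: centre of the bar's underside; y along the bar. Half a turn makes no difference.
- grip (a point): Point on the tool's axis inside the black handle, 45 mm above the bar's underside (27 mm below the handle's top): grip here from above, closing across the 16 mm thickness (the tool's x).
- tip_a (a point): Lower end of the end pin on the tool's +y side: 31.5 mm along y from the tool's origin and 34 mm below it.
- tip_b (a point): Lower end of the end pin on the tool's -y side, likewise.
- stand: Steel stand fixed to the bench, on the other side from the dock: base 70 (x) x 130 (y) x 6 mm, two posts 40 (x) x 14 (y) mm centred at y = +-48 mm. The bar's ends lie on the post tops, 50 mm above the bench, pins hanging between the posts. Lips 6 mm high at both sides (x) of each post top leave 26 mm for the bar. Origin: centre of the underside; yaw within 0.5 rad.
- beaker: Loose empty glass beaker, 62 mm across, 65 mm high, between dock and stand. Origin: centre of its underside. Not part of the job.
- petri_dish: Loose closed clear dish, 90 mm across, 16 mm high. Origin: centre of its underside. Not part of the job.
- bottle: Loose brown capped bottle, 52 mm across, 95 mm high. Origin: centre of its underside. Not part of the job.
- tip_box: Loose closed clear box with a yellow lid, 82 x 117 x 59 mm high. Origin: centre of its underside. Not part of the job.
- timer: Loose small yellow kitchen timer lying flat, 40 x 56 x 16 mm. Origin: centre of its underside. Not part of the job.
Things that resemble listed ones, but are neither listed nor needed, are in the scene too. What is shaped like the dock but blue or red is not meant.

How it is judged:
On the way, in this order (a step that is already met when the one before it is completed fails the run):
1. the trough is pressed home in the dock, within 2 mm of flush (value of joint trough above 0.008 m), for 0.2 s.
2. with the trough still home, both end pins, and so all eight, are inside the trough at least 10 mm below its rim for 0.6 s (value of joint trough above 0.008 m and x of tip_a in the frame of trough_mouth between -0.0135 and 0.0135 m and y of tip_a in the frame of trough_mouth between -0.0505 and 0.0505 m and z of each of tip_a, tip_b in the frame of trough_mouth below -0.01 m and x of tip_b in the frame of trough_mouth between -0.0135 and 0.0135 m and y of tip_b in the frame of trough_mouth between -0.0505 and 0.0505 m), for 0.6 s.
At the end, for the whole second after the job is handed in: The trough is home in its dock (within 2 mm of flush) and the pin tool hangs at rest on its stand: bar on both posts (height within 3 mm), between the lips (7 mm across), within 8 mm of centre along the stand, in line within 0.15 rad (either way round), upright within 0.08 rad (value of joint trough above 0.008 m and x of pin_tool in the frame of stand between -0.007 and 0.007 m and y of pin_tool in the frame of stand between -0.008 and 0.008 m and z of pin_tool in the frame of stand between 0.047 and 0.053 m and angle between the y axis of pin_tool and the y axis of stand, either way round below 0.15 rad and angle between pin_tool's own z axis and vertical below 0.08 rad and linear speed of pin_tool below 0.02 m/s); the robot touches nothing.
It fails at once if the tool bumps the trough or dock (over 3 N) (contact force between pin_tool and dock above 3 N).
It fails at once if the tool is dropped (falls freely by more than about 6 mm) (contact force between the fingers and pin_tool below 0.3 N and linear speed of pin_tool above 0.35 m/s).
It fails at once if the tool is slammed onto its stand (over 40 N) (contact force between pin_tool and stand above 40 N).
It fails at once if another thing on the bench is moved by more than 30 mm (distance of any of beaker, petri_dish, bottle, tip_box, timer from where it was at the start of the episode above 0.03 m).
It also fails if it takes over 62 s, if anything falls off the work surface, if the arm or the gripper's body presses on something with over 40 N, if the wrist force passes 120 N, or if a joint passes its speed limit or range.

## Robot

A 6-joint arm with a two-finger parallel gripper is mounted at the origin on the work surface. World frame = base frame: x ahead of the robot, y to its left, z up, the work surface at z = 0. Lengths are in m, angles in rad, forces in N, time in s.
With the tool pointing down it reaches from about 0.375 to 0.925 m from the base axis. Payload 5.7 kg.
Tool frame: the origin (TCP) lies midway between the tips of the shut fingers; the grasp point (between the pads) lies 19 mm behind it; z points along the fingers, y is the line along which they close (so a half turn about z gives the same grasp; the last joint's range is limited). The gripper opens to 88 mm and grips with 3 to 60 N. Pads are 20 mm wide; open, the fingers measure 115 mm over their backs; the gripper's body (75 mm by 178 mm) begins 61 mm behind the grasp point.
Start: joints at [1.05, 0.359, 1.51, -0, 1.272, -0.115], TCP at [0.237, 0.551, 0.223] pointing down, gripper open.
Joint ranges: [-2.97, 2.97], [-1.01, 2.36], [0.21, 2.38], [-0.96, 4.11], [0.2, 2.71], [-2.98, 2.98]. Speed limits (rad/s): [2.39, 2.39, 3.14, 3.14, 3.14, 3.14].

## Interface

Orientations are given as a unit quaternion [x, y, z, w].
In Python, from bench import move_ptp, servo_line, goto_joints, move_gripper, sleep, inverse_kinematics, capture, PlanningError, close_job, spot_in, silhouettes, current_clock, current_joint_pos, current_qvel, current_joint_torque, current_position, current_orientation, current_force, current_torque, current_finger_gap, current_grip_force gives the robot as it stands. Calls block until the motion is done:
- move_ptp(position, orientation): joint-space move of the TCP to a pose.
- servo_line(position, orientation=None, rate=0.15, contact_N=None): straight line of the TCP; orientation=None keeps the orientation; rate is the mean speed in m/s. With contact_N (N) it stops when the force on the tool has changed by that much, and returns True; else False.
- goto_joints(angles): joint-space move.
- move_gripper(opening): finger opening in m; the grip force is fixed at half the most; returns when the fingers have stopped.
- sleep(seconds).
- inverse_kinematics(position, orientation): joint angles nearest the present ones, or None.
- capture(name): name is "scene" or "top" or "wrist"; returns a dict with "image" (400x640x3 uint8, blue, green, red), "range_z" (400x640 float32, m along the optical axis (not along the pixel's ray), 0 where there is no reading), "intrinsics" (3x3 intrinsics, pixels), "R" (3x3) and "t" (3): a world point X has camera coordinates R X + t. Camera axes: x right, y down, z forward; pixel columns grow to the right and rows downward; lengths in m; the calibration is good to about 2 mm. A picture is of the moment at which its call begins.
A pose or a line that the arm cannot do raises PlanningError and nothing moves.
- close_job(): hands the job in; it is judged then, once.
Trained networks look in the newest picture that a camera, given by its name, has taken for a name from the list of things; names that differ only in an ending like _2 or _b are one class to them, and where a whole thing is asked for, a point or a joint stands for the part that bears it (a point fixed in the world has none). Each returns a list of dicts, best first, with "conf" (0 to 1); they miss things now and then, are a little off and sometimes report something else, mostly with a low value. They report only what shows in the picture. A call takes as long as a camera call. They do not tell look-alikes from the thing itself.
- spot_in(camera, query): "xy" ([column, row] in pixels, amid what is visible of it).
- silhouettes(camera, query): "region" (400x640 bool, what is visible of it) and "xy" ([column, row] in pixels, amid what is visible of it).
Readings, each from a call of its own:
- current_clock(): time.
- current_joint_pos(): joint angles.
- current_qvel(): joint speeds.
- current_joint_torque(): joint torques, N m.
- current_position(): TCP position.
- current_orientation(): TCP orientation.
- current_force(): force on the tool from outside, world axes, zero at the start.
- current_torque(): the same for the moment, N m.
- current_finger_gap(): finger opening in m.
- current_grip_force(): force on a finger pad.
Only numpy, scipy, OpenCV 4.12 (cv2) and the standard library are available. Lean on these libraries where they do the work, as an engineer would, in place of code of your own. Each camera call takes 0.05 s, during which the arm holds its last target. There are 200 camera calls.

## Working session

There is one attempt and no reset: what is moved stays moved. The work goes in short steps, each a Python script; the robot and the scene stay as the last script left them, time stands still between calls to the robot, and variables do not carry over. Pictures are saved under pics/ and viewed, at most 10 in all, crops included, and the job is handed in when it is done.

```bash
ls; mkdir -p pics; python3 - <<'E'
from bench import *
import cv2,numpy as np,pickle
d={}
for n in("scene","top"):
    c=capture(n);d[n]=c;cv2.imwrite(f"pics/{n}1.png",c["image"]);print(n,c["intrinsics"].tolist(),c["R"].round(3).tolist(),c["t"].round(3).tolist())
    for q in("dock","trough","pin_tool","stand","tab_a","grip","beaker","bottle","tip_box","timer","petri_dish"):
        s=silhouettes(n,q);d[n,q]=s
        for r in s[:3]:
            m=r["region"]&(c["range_z"]>0);v,u=np.nonzero(m);z=c["range_z"][m]
            P=(np.c_[u,v,np.ones(len(u))]@np.linalg.inv(c["intrinsics"]).T*z[:,None]-c["t"])@c["R"]
            print(q,round(r["conf"],2),np.round(r["xy"]),m.sum(),np.median(P,0).round(3) if len(P) else'', P[:,2].max().round(3) if len(P) else '')
pickle.dump(d,open("d.pkl","wb"));print(current_clock())
E
```

```text
pics
scene [[457.807366629931, 0.0, 326.25123974485155], [0.0, 457.807366629931, 198.585196226529], [0.0, 0.0, 1.0]] [[-0.435, 0.9, 0.011], [0.542, 0.271, -0.796], [-0.719, -0.34, -0.606]] [0.191, -0.221, 1.792]
dock 0.95 [316. 173.] 967 [ 0.352 -0.08   0.043] 0.063
dock 0.84 [431. 303.] 2345 [0.719 0.416 0.044] 0.061
dock 0.6 [399. 234.] 1538 [0.503 0.259 0.043] 0.061
trough 0.84 [398. 179.] 390 [0.284 0.188 0.054] 0.062
trough 0.77 [430. 294.] 947 [0.698 0.413 0.051] 0.061
trough 0.65 [399. 222.] 551 [0.48  0.25  0.052] 0.061
pin_tool 0.93 [239. 187.] 509 [ 0.56  -0.244  0.065] 0.129
stand 0.76 [244. 203.] 599 [ 0.571 -0.231  0.009] 0.062
tab_a 0.91 [400. 183.] 469 [0.283 0.186 0.052] 0.062
tab_a 0.89 [432. 296.] 846 [0.698 0.411 0.052] 0.061
tab_a 0.69 [398. 223.] 534 [0.479 0.253 0.053] 0.061
grip 0.78 [240. 184.] 431 [ 0.56  -0.242  0.068] 0.129
beaker 0.69 [329. 202.] 428 [0.487 0.03  0.046] 0.07
bottle 0.84 [279. 248.] 520 [0.738 0.001 0.056] 0.101
tip_box 0.62 [349. 288.] 1891 [0.782 0.221 0.059] 0.066
petri_dish 0.88 [203. 240.] 600 [ 0.757 -0.233  0.017] 0.023
top [[457.392
[... 497 characters left out ...]
11 0.417 0.047] 0.063
pin_tool 0.97 [433. 192.] 497 [ 0.553 -0.24   0.065] 0.127
stand 0.94 [419. 201.] 1045 [ 0.543 -0.233  0.006] 0.122
tab_a 0.91 [218. 215.] 1025 [0.489 0.256 0.034] 0.061
tab_a 0.78 [156. 123.] 1053 [0.711 0.417 0.046] 0.063
tab_a 0.69 [364. 286.] 1022 [ 0.335 -0.093  0.024] 0.06
grip 0.71 [432. 190.] 484 [ 0.553 -0.236  0.065] 0.127
beaker 0.72 [314. 223.] 543 [0.483 0.026 0.009] 0.068
bottle 0.96 [331. 120.] 495 [ 0.714 -0.009  0.063] 0.098
tip_box 0.69 [241. 106.] 1968 [0.756 0.21  0.058] 0.065
tip_box 0.49 [420. 197.] 1151 [ 0.544 -0.231  0.006] 0.119
timer 0.54 [319. 159.] 359 [0.643 0.02  0.015] 0.024
petri_dish 0.76 [420. 119.] 974 [ 0.753 -0.238  0.015] 0.021
1.2
```

View pics/top1.png

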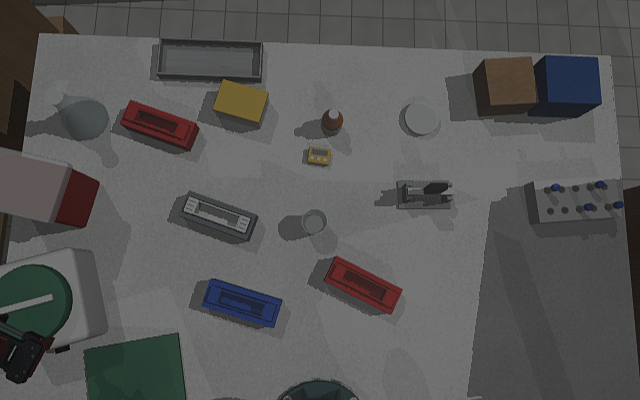

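View pics/scene1.png

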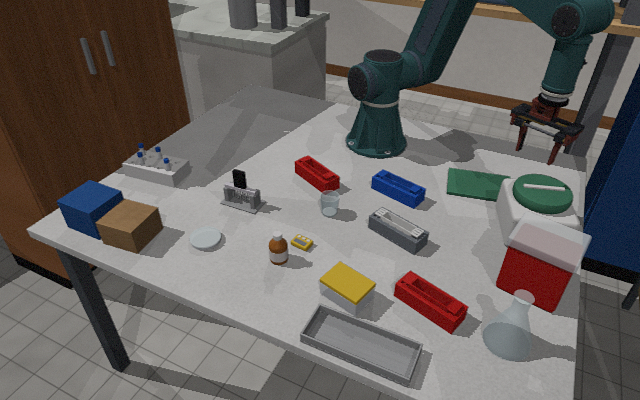

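The grey dock with the white trough is at about (219,215) in the top view and (398,230) in the scene view. The red and blue blocks are decoys. The stand with the tool is at (425,195) in the top view and (240,195) in the scene view. Next I look at both closely with the wrist camera.

```bash
cat > h.py <<'E'
from bench import *
import cv2,numpy as np,pickle
from scipy.spatial.transform import Rotation as Ro
def down(a):  # fingers close along world direction at angle a+90deg
    return (Ro.from_euler('z',a)*Ro.from_euler('x',np.pi)).as_quat()
def q_for(p,a): # best half turn
    best=None
    for k in (0,np.pi,-np.pi):
        j=inverse_kinematics(p,down(a+k))
        if j is not None and abs(j[5])<2.8:
            c=np.abs(np.array(j)-current_joint_pos()).max()
            if best is None or c<best[0]: best=(c,down(a+k))
    return best[1]
def pts(c,m=None):
    z=c["range_z"];m=(z>0) if m is None else m&(z>0)
    v,u=np.nonzero(m)
    return (np.c_[u,v,np.ones(len(u))]@np.linalg.inv(c["intrinsics"]).T*z[m][:,None]-c["t"])@c["R"],u,v
def shot(name,f=None):
    c=capture(name)
    if f:cv2.imwrite(f"pics/{f}.png",c["image"]);pickle.dump(c,open(f+".pkl","wb"))
    return c
def rectxy(P):
    (cx,cy),(w,h),ang=cv2.minAreaRect(P[:,:2].astype(np.float32)*1000)
    a=np.radians(ang)
    if h>w: a+=np.pi/2; w,h=h,w
    yaw=(a-np.pi/2+np.pi/2)%np.pi-np.pi/2   # yaw of frame whose y is long axis
    return np.array([cx,cy])/1000,w,h,yaw
E
python3 - <<'E'
from h import *
def go(p,a):
    q=q_for(p,a);move_ptp(p,q)
for n,p,a in(("dk1",[.44,.255,.28],-.36),("dk2",[.40,.23,.28],-.36),("st1",[.50,-.235,.30],0),("st2",[.45,-.235,.30],0)):
    go(p,a);c=shot("wrist",n);print(n,current_clock(),c["R"].round(2).tolist(),(-c["R"].T@c["t"]).round(3),current_position())
    for q in(("trough","dock") if n[0]=='d' else ("pin_tool","stand")):
        s=silhouettes("wrist",q)
        for r in s[:2]:
            P,u,v=pts(c,r["region"]);print(q,round(r["conf"],2),r["xy"],len(u),np.median(P,0).round(3),np.percentile(P[:,2],[2,50,90,98]).round(3))
        pickle.dump(s,open(n+q+".pkl","wb"))
cv2.imwrite("pics/w.png",np.vstack([np.hstack([cv2.resize(cv2.imread(f"pics/{n}.png"),(400,250)) for n in r]) for r in(("dk1","dk2"),("st1","st2"))]))
E
```

```text
dk1 2.6167 [[0.35, 0.94, 0.0], [0.9, -0.34, 0.28], [0.26, -0.1, -0.96]] [0.367 0.285 0.442] [0.43957904 0.25587002 0.27977983]
trough 0.72 [62.5, 190.4] 2999 [ 0.33  -0.104  0.05 ] [0.018 0.05  0.057 0.058]
trough 0.6 [331.8, 205.7] 2948 [0.488 0.255 0.047] [0.018 0.047 0.056 0.057]
dock 0.92 [75.9, 184.3] 6892 [ 0.332 -0.082  0.046] [0.004 0.046 0.056 0.057]
dock 0.82 [467.4, 262.8] 990 [0.674 0.422 0.019] [-0.     0.019  0.047  0.338]
dk2 3.075 [[0.35, 0.94, 0.0], [0.9, -0.34, 0.28], [0.26, -0.1, -0.96]] [0.326 0.259 0.443] [0.39993314 0.23051746 0.28017737]
trough 0.98 [260.1, 103.5] 3281 [0.282 0.182 0.037] [0.018 0.037 0.057 0.058]
trough 0.62 [355.7, 220.6] 2626 [0.488 0.254 0.048] [0.018 0.048 0.056 0.057]
dock 0.87 [262.8, 103.2] 6666 [0.283 0.186 0.046] [0.004 0.046 0.057 0.058]
dock 0.74 [358.9, 221.8] 2622 [0.488 0.254 0.048] [0.018 0.048 0.056 0.057]
st1 4.9583 [[-0.0, 1.0, 0.0], [0.96, 0.0, 0.28], [0.28, 0.0, -0.96]] [ 0.422 -0.232  0.462] [ 0.50022487 -0.23401206  0.29996351]
pin_tool 0.97 [314.7, 210.5] 1390 [ 0.549 -0.243  0.067] [0.052 0.067 0.122 0.123]
stand 0.91 [317.1, 191.7] 2219 [ 0.537 -0.238  0.007] [0.001 0.007 0.052 0.057]
st2 5.425 [[0.0, 1.0, -0.0], [0.96, -0.0, 0.28], [0.28, -0.0, -0.96]] [ 0.371 -0.232  0.463] [ 0.45035937 -0.23474197  0.30039978]
pin_tool 0.73 [316.5, 241.8] 1495 [ 0.547 -0.244  0.07 ] [0.03  0.07  0.122 0.123]
stand 0.73 [317.4, 220.4] 2054 [ 0.537 -0.239  0.007] [0.004 0.007 0.051 0.057]
```

View pics/w.png

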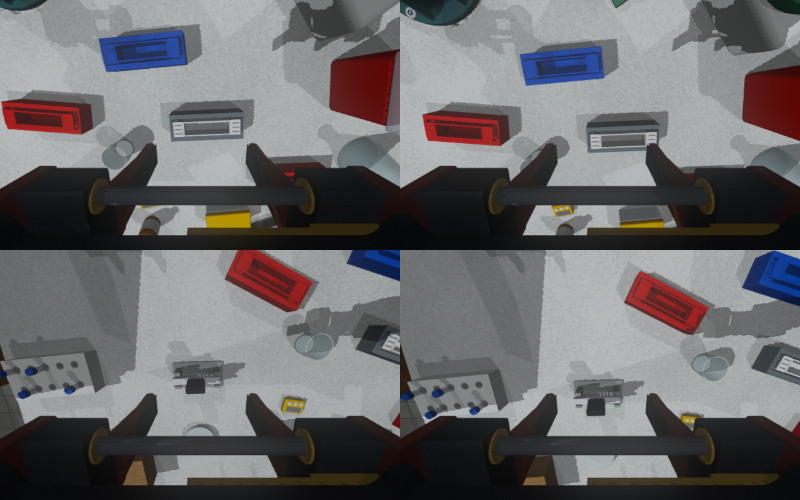

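```bash
cat > m.py <<'E'
from h import *
def band(c,ctr,r,lo,hi):
    P,u,v=pts(c);k=(np.hypot(*(P[:,:2]-ctr).T)<r)&(P[:,2]>lo)&(P[:,2]<hi)
    # keep largest cluster
    m=np.zeros((400,640),np.uint8);m[v[k],u[k]]=1;m=cv2.dilate(m,np.ones((5,5)))
    n,l,s,_=cv2.connectedComponentsWithStats(m);
    return P[k],l[v[k],u[k]],s
def rep(t,P):
    if len(P)<8:print(t,len(P));return
    c,w,h,y=rectxy(P);print(t,len(P),c.round(4),round(w,1),round(h,1),"yaw",round(y,3),"z",np.median(P[:,2]).round(4),"mean",P[:,:2].mean(0).round(4))
if __name__=="__main__":
    d=pickle.load(open("d.pkl","rb"))
    L=lambda n:pickle.load(open(n+".pkl","rb"))
    for n,c in(("dk1",L("dk1")),("dk2",L("dk2")),("top",d["top"]),("scene",d["scene"])):
        rep(n+" rim",band(c,[.488,.255],.1,.051,.07)[0]);rep(n+" dock",band(c,[.488,.255],.1,.03,.049)[0]);rep(n+" all",band(c,[.488,.255],.1,.04,.07)[0])
    for n,c in(("st1",L("st1")),("st2",L("st2")),("top",d["top"]),("scene",d["scene"])):
        for t,lo,hi in(("handle",.105,.14),("handletop",.118,.14),("bar",.0585,.07),("lips",.047,.0585),("base",.003,.012)):
            rep(n+" "+t,band(c,[.55,-.237],.075,lo,hi)[0])
E
python3 m.py
```

```text
dk1 rim 1313 [0.4835 0.2545] 152.4 35.9 yaw -0.314 z 0.0557 mean [0.4833 0.2551]
dk1 dock 2994 [0.4836 0.2545] 170.2 64.7 yaw -0.314 z 0.046 mean [0.4795 0.2561]
dk1 all 3930 [0.4837 0.2545] 170.2 64.7 yaw -0.314 z 0.0469 mean [0.4815 0.2554]
dk2 rim 1224 [0.4834 0.2545] 151.7 36.1 yaw -0.313 z 0.0556 mean [0.4814 0.2519]
dk2 dock 2807 [0.4839 0.2545] 170.3 65.3 yaw -0.315 z 0.0459 mean [0.4761 0.2538]
dk2 all 3604 [0.4838 0.2545] 170.3 65.1 yaw -0.312 z 0.0469 mean [0.4785 0.2523]
top rim 451 [0.4913 0.2505] 151.9 44.8 yaw -0.318 z 0.0549 mean [0.4872 0.2519]
top dock 1003 [0.4874 0.2523] 171.0 64.5 yaw -0.315 z 0.0448 mean [0.4859 0.2498]
top all 1391 [0.4872 0.2523] 171.1 64.1 yaw -0.316 z 0.0466 mean [0.4866 0.2512]
scene rim 316 [0.4921 0.2523] 161.0 56.7 yaw -0.371 z 0.0562 mean [0.4874 0.255 ]
scene dock 700 [0.4852 0.2518] 174.8 69.4 yaw -0.309 z 0.0432 mean [0.4981 0.2582]
scene all 859 [0.4851 0.2516] 174.4 69.4 yaw -0.309 z 0.0485 mean [0.4933 0.257 ]
st1 handle 481 [ 0.5529 -0.244 ] 39.7 16.1 yaw -0.004 z 0.1219 mean [ 0.5513 -0.2437]
st1 handletop 379 [ 0.5534 -0.2441] 3
[... 885 characters left out ...]
 0.5569 -0.2452]
top bar 190 [ 0.5514 -0.2455] 109.6 26.3 yaw 0.032 z 0.0614 mean [ 0.5555 -0.24  ]
top lips 182 [ 0.5574 -0.2451] 115.1 40.4 yaw 0.027 z 0.0539 mean [ 0.5536 -0.2369]
top base 720 [ 0.5544 -0.2412] 136.1 131.2 yaw 0.692 z 0.0053 mean [ 0.5474 -0.2361]
scene handle 99 [ 0.5563 -0.2423] 43.1 18.5 yaw 0.041 z 0.119 mean [ 0.5587 -0.2411]
scene handletop 54 [ 0.5563 -0.2418] 42.1 18.3 yaw 0.036 z 0.1227 mean [ 0.5577 -0.2433]
scene bar 129 [ 0.556  -0.2433] 111.4 39.5 yaw 0.065 z 0.0634 mean [ 0.5583 -0.2416]
scene lips 109 [ 0.5562 -0.2417] 117.0 45.5 yaw 0.015 z 0.0543 mean [ 0.5622 -0.2322]
scene base 467 [ 0.5559 -0.2319] 140.8 129.1 yaw 0.947 z 0.0073 mean [ 0.5681 -0.2332]
```

Wrist depth fits give dock 170×64 mm at z 0.046, rim 152×36 mm at z 0.0556, handle 40×16 mm with its top at 0.122, and bar top at 0.0623. All match the given sizes. Next I press the trough home on tab_b.

```bash
python3 - <<'E'
from m import *
y=-.314;C=np.array([.485,.2537]);ax=np.array([-np.sin(y),np.cos(y)])
t=C-.065*ax;print(t)
p=[*t,.12];q=q_for(p,y+np.pi/2);move_ptp(p,q);move_gripper(0.0);print(current_finger_gap(),current_clock())
servo_line([*t,.068],rate=.1)
print(current_force().round(1) if hasattr(current_force(),'round') else current_force())
print(servo_line([*t,.036],rate=.025,contact_N=20),current_position(),current_force())
sleep(.4);print(current_position(),current_force(),current_clock())
servo_line([*t,.12],rate=.15)
p=[.44,.24,.28];q=q_for(p,y);move_ptp(p,q);c=shot("wrist","dk3")
rep("white",band(c,[.485,.254],.1,.051,.07)[0]);rep("all",band(c,[.485,.254],.1,.04,.07)[0])
print(current_clock())
E
```

```text
[0.46492374 0.19187813]
0.0006672510126905864 8.5583
[ 0.8 -0.1 -0.2]
True [0.46504216 0.19173369 0.04594211] [-3.17844439 -0.18216284 13.44362456]
[0.46502933 0.19172924 0.04595591] [-1.81865732  0.26726201 12.31840658] 10.5167
white 0
all 3774 [0.4838 0.2545] 169.9 64.6 yaw -0.314 z 0.0463 mean [0.483  0.2549]
12.7
```

Trough is home: TCP stopped at 0.0459, and no points stand above the dock top. Next is the grasp.

```bash
python3 - <<'E'
from m import *
y=.031;g=np.array([.5545,-.244])
move_gripper(.06)
p=[*g,.20];q=q_for(p,y+np.pi/2);move_ptp(p,q)
servo_line([*g,.077],rate=.12)
print(current_position(),current_force())
move_gripper(0.0);print("gap",current_finger_gap(),current_grip_force(),current_clock(),current_force())
servo_line([*g,.087],rate=.03);print(current_force(),current_finger_gap())
servo_line([*g,.24],rate=.15);print("lifted",current_force(),current_finger_gap())
for n,p in(("sb1",[.47,-.244,.30]),):
    move_ptp(p,current_orientation());c=shot("wrist",n);print((-c["R"].T@c["t"]).round(3),c["R"].round(2).tolist())
    for t,lo,hi in(("lips",.0475,.0585),("base",.003,.012)): rep(t,band(c,[.554,-.242],.08,lo,hi)[0])
print(current_clock())
E
```

```text
[ 0.55512767 -0.24425823  0.0777323 ] [-0.29693674 -0.45240578 -0.10131064]
gap 0.015764175161178406 29.999629855155945 17.4833 [ 0.25820514 -0.19605583  0.89885057]
[ 0.4838914  -0.05549211 -1.0113856 ] 0.016044362758816218
lifted [ 0.13010284 -0.47785424 -1.28210118] 0.015808174217003892
[ 0.466 -0.165  0.463] [[1.0, 0.03, -0.0], [0.03, -0.96, 0.28], [0.01, -0.28, -0.96]]
lips 585 [ 0.5555 -0.2413] 110.2 40.3 yaw 0.026 z 0.0512 mean [ 0.5554 -0.2382]
base 2753 [ 0.5499 -0.2404] 129.1 105.5 yaw 0.041 z 0.0064 mean [ 0.5531 -0.2366]
19.675
```

View pics/sb1.png

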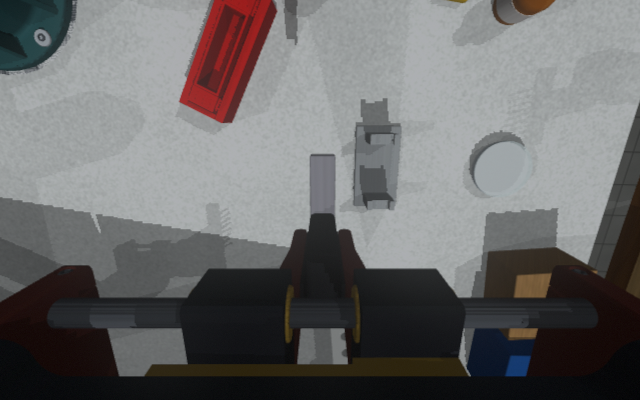

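The stand is free, at px (378,165), and the tool is held with its bar end at px (322,185). I measure the held bar against the TCP to get the camera bias.

```bash
python3 - <<'E'
from m import *
c=pickle.load(open("sb1.pkl","rb"));P,u,v=pts(c)
print(current_position(),Ro.from_quat(current_orientation()).as_matrix().round(3).tolist())
k=(u>300)&(u<345)&(v>150)&(v<212)&(P[:,2]>.2)
Q=P[k];print(np.percentile(Q[:,2],[1,10,50,90,99]).round(4))
rep("bar",Q[np.abs(Q[:,2]-np.median(Q[:,2]))<.006]);print(Q[:,1].max(),Q[:,0].min(),Q[:,0].max())
E
```

```text
[ 0.46998215 -0.24394023  0.2993471 ] [[-0.031, 1.0, -0.002], [1.0, 0.031, 0.002], [0.002, -0.002, -1.0]]
[0.2788 0.2845 0.2854 0.2863 0.287 ]
bar 1438 [ 0.4677 -0.2064] 36.6 16.0 yaw 0.015 z 0.2854 mean [ 0.4677 -0.2054]
-0.1880446808312965 0.45948360644214203 0.47577460093399937
```

```bash
python3 - <<'E'
from m import *
y=-.314;C=np.array([.486,.2535])
move_ptp([.47,-.2439,.27],current_orientation())
p=[*C,.22];q=q_for(p,y+np.pi/2);print(inverse_kinematics(p,q));move_ptp(p,q)
servo_line([*C,.13],rate=.12);sleep(.3)
c=shot("wrist","dip");c2=shot("top","dipt");P,u,v=pts(c);k=(np.hypot(*(P[:,:2]-C).T)<.1)
for t,lo,hi in(("bar",.108,.122),("dock",.03,.055)): rep(t,P[k&(P[:,2]>lo)&(P[:,2]<hi)])
print(current_position(),current_finger_gap(),current_force(),current_clock())
cv2.imwrite("pics/dipc.png",np.hstack([cv2.resize(c["image"],(400,250)),cv2.resize(c2["image"][150:275,120:320],(400,250))]))
E
```

```text
[ 3.54750768e-01  2.87058655e-01  1.62609091e+00 -4.44089210e-16
  1.22844309e+00  6.68750768e-01]
bar 1536 [0.4961 0.2883] 39.1 16.0 yaw -0.318 z 0.116 mean [0.4965 0.2897]
dock 6336 [0.4907 0.2736] 127.6 64.1 yaw -0.313 z 0.0463 mean [0.4968 0.293 ]
[0.48616228 0.25359173 0.13033313] 0.015987662547434146 [-0.86136089  0.09531031 -1.83808091] 23.0417
```

View pics/dipc.png

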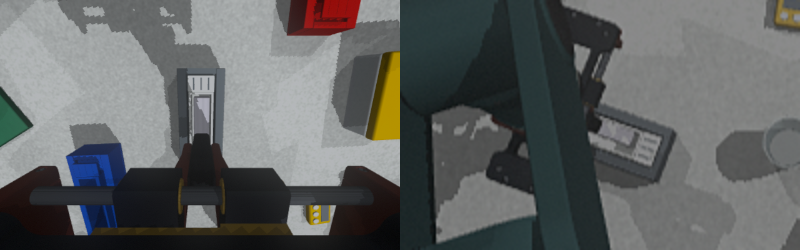

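The bar sits aligned over the trough (left, px 203,120), 0.6 mm off across and 0.5 mm off along. Next I dip, then hang the tool back.

```bash
python3 - <<'E'
from m import *
C=[.486,.2535]
print(servo_line([*C,.090],rate=.05,contact_N=2.5),current_position(),current_force())
if current_position()[2]>.0945: servo_line([*C,.090],rate=.04,contact_N=2.5);print(current_position())
sleep(1.1);print(current_position(),current_force(),current_finger_gap())
servo_line([*C,.16],rate=.08);servo_line([*C,.22],rate=.15)
S=[.5563,-.242]
p=[*S,.22];q=q_for(p,.027+np.pi/2);move_ptp(p,q);servo_line([*S,.115],rate=.12);sleep(.3)
c=shot("wrist","hang");P,u,v=pts(c);k=(np.hypot(*(P[:,:2]-S).T)<.09)
for t,lo,hi in(("bar",.094,.106),("lips",.0475,.0585),("base",.003,.012)): rep(t,P[k&(P[:,2]>lo)&(P[:,2]<hi)])
print(current_position(),current_force(),current_clock())
cv2.imwrite("pics/hangc.png",c["image"])
E
```

```text
False [0.48626676 0.25358676 0.09020368] [ 0.27361641 -0.09372989 -0.39010753]
[0.48599458 0.25350163 0.08999156] [ 0.40191593  0.28118217 -1.91049741] 0.01571911493035561
bar 1510 [ 0.5548 -0.2059] 39.3 16.0 yaw 0.026 z 0.101 mean [ 0.5548 -0.2043]
lips 678 [ 0.5539 -0.1931] 39.7 14.1 yaw -1.546 z 0.0536 mean [ 0.5536 -0.1918]
base 4438 [ 0.5552 -0.2363] 119.4 70.1 yaw 0.027 z 0.0064 mean [ 0.5544 -0.2245]
[ 0.55649358 -0.24215969  0.11542613] [ 1.18801608  0.13568856 -2.43968014] 29.8583
```

View pics/hangc.png

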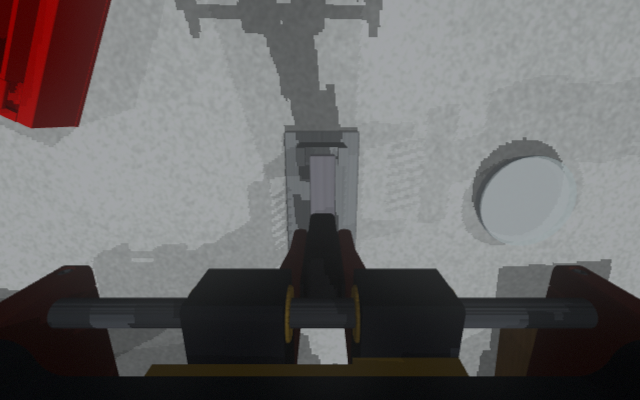

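The bar is centred over the stand's posts (px 322,165), under 1.2 mm off. I lower it until contact.

```bash
python3 - <<'E'
from m import *
S=[.5558,-.241]
servo_line([*S,.09],rate=.08);sleep(.3);print(current_position(),current_force())
r=servo_line([*S,.0765],rate=.015,contact_N=3);sleep(.2);print(r,current_position(),current_force(),current_clock())
if current_position()[2]>.082: raise SystemExit("too high")
move_gripper(.03);print(current_finger_gap(),current_force())
servo_line([*S,.20],rate=.1)
p=[.47,-.241,.30];move_ptp(p,q_for(p,0));c=shot("wrist","end")
for t,lo,hi in(("handletop",.118,.14),("bar",.0585,.07),("lips",.047,.0575),("base",.003,.012)): rep(t,band(c,S,.075,lo,hi)[0])
cv2.imwrite("pics/endc.png",c["image"]);print(current_clock())
E
```

```text
[ 0.55611881 -0.24115675  0.09041375] [-0.0497012   0.31809761 -2.0727025 ]
True [ 0.55562954 -0.24087738  0.07701136] [-1.19048714 -0.12251278  5.80082707] 31.6333
0.030080003590211242 [ 0.25676321 -0.01569645 -0.75801383]
handletop 507 [ 0.5549 -0.2417] 38.8 15.8 yaw 0.036 z 0.1221 mean [ 0.5549 -0.242 ]
bar 619 [ 0.5538 -0.2419] 110.4 25.5 yaw -0.039 z 0.0624 mean [ 0.5548 -0.2411]
lips 398 [ 0.5554 -0.2419] 110.0 39.0 yaw 0.028 z 0.055 mean [ 0.556  -0.2411]
base 2510 [ 0.5692 -0.2388] 145.0 111.9 yaw 0.154 z 0.0064 mean [ 0.5554 -0.2419]
34.8917
```

View pics/endc.png

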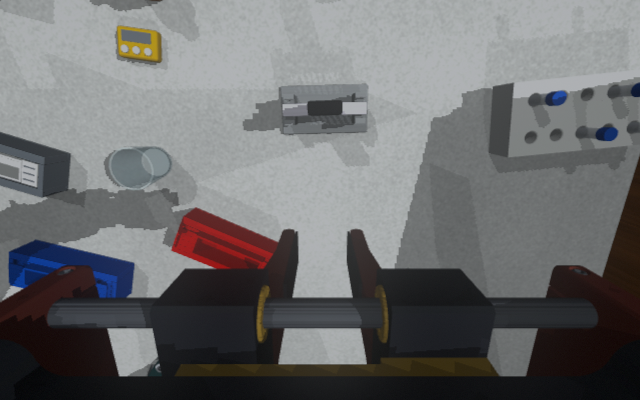

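The tool hangs centred on the stand (px 324,108), with the bar at its starting height and between the lips. The beaker and timer look undisturbed.

```bash
python3 -c "
from bench import *
print(close_job())"
```

```text
the job is handed in; nothing more can be done
None
```

I pressed the trough home, dipped all eight pins about 17 mm for about 1.1 s with no sign of a bump, and hung the tool back on its stand centred to about 1 mm; the job is handed in at about 35 s of the 62 s allowed, and no verdict came back.

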